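# Couple the blue mineral capsule to the water filter unit

## Robot

A 6-joint arm with a two-finger parallel gripper is mounted at the origin on a cart in front of the work surface, level with it; the furniture and walls round the work are solid. World frame = base frame: x ahead of the robot, y to its left, z up, the work surface at z = 0. Lengths are in m, angles in rad, forces in N, time in s.
With the tool pointing down it reaches from about 0.15 to 0.775 m from the base axis. Payload 6.1 kg.
Tool frame: the origin (TCP) lies between the finger pads; the fingertips stand 8 mm ahead of it and the grasp point (between the pads) lies 11 mm behind it; z points along the fingers, y is the line along which they close (so a half turn about z gives the same grasp; the last joint's range is limited). The gripper opens to 85 mm and grips with 20 to 120 N. Pads are 22 mm wide; open, the fingers measure 114 mm over their backs; the gripper's body (76 mm by 85 mm) begins 54 mm behind the grasp point. The pads swing forward as they close: fully open they stand 13 mm farther back than shut.
Start: joints at [-1.304, 0.126, -0.04, 1.405, 0, 1.571], TCP at [0.138, -0.506, 0.239] pointing down, gripper open.
Joint ranges: [-2.72, 2.72], [-0.95, 1.95], [-1.27, 1.35], [-1.78, 2.02], [-1.46, 1.47], [-3.14, 3.14]. Speed limits (rad/s): [2.39, 2.39, 3.01, 3.14, 3.14, 3.14].

## Interface

Orientations are given as a unit quaternion [x, y, z, w].
In Python, from plant import * gives the robot as it stands.
- The arm moves only by the tool step_arm, never from a script. Its argument "moves" is a list of rows, each a list of 3 entries, a list of its own where there are three numbers: the turn, a rotation vector about the tool's x, y, z in degrees, then the shift along the tool's x, y, z in mm, then the opening, from 0 (shut) to 1 (fully open). A call has 1 to 12 rows; each row is the pose to reach, as a shift and turn from the pose commanded when the call began, along the tool's axes at that moment; what a row does not reach only later rows make up. A row lasts 1/10 s, in which the tool goes at most 50 mm and 8.59 degrees, less where a joint would pass 70% of its speed; a pose out of reach is approached as far as the arm can. A call with a gripper value outside its range is refused whole. The fingers move at their own pace and stop on an object; the grip force is fixed at half the most. Time passes only in rows, so rows that repeat a pose let the fingers close. It gives the time, the measured TCP pose, the force, the opening and the grip force at its end, in the units of the state.
- observe(): the state, without advancing time (a new reading comes with each control period).
- camera(name): name is "scene" or "top" or "wrist"; returns the picture (400x640x3 uint8, red, green, blue); there is no depth.
- calibration(name): a dict with "K" (3x3 intrinsics, pixels), "R" (3x3) and "t" (3): a world point X has camera coordinates R X + t. Camera axes: x right, y down, z forward; pixel columns grow to the right and rows downward; lengths in m; the calibration is good to about 2 mm. A picture is of the moment at which its call begins: read the wrist's pose just before it. calibration takes no time and is no camera call; for the wrist camera it gives the pose at the moment of the call.
- job_done(): hands the job in; it is judged then, once.
Trained networks look in the newest picture that a camera, given by its name, has taken for a name from the list of things; names that differ only in an ending like _2 or _b are one class to them, and where a whole thing is asked for, a point or a joint stands for the part that bears it (a point fixed in the world has none). Each returns a list of dicts, best first, with "p" (0 to 1); they miss things now and then, are a little off and sometimes report something else, mostly with a low value. They report only what shows in the picture. A call takes as long as a camera call. They do not tell look-alikes from the thing itself.
- find_in(label, camera): "at" ([x, y, z] in m, in the coordinates of the camera as it stood for that picture, good to about 4 mm: the middle of the surface that is visible of it).
The state is a dict: "t": time; "joint_pos": joint angles; "qd": joint speeds; "tau": joint torques, N m; "tool_pos": TCP position; "tcp_rot": TCP orientation; "wrist_force": force on the tool from outside, world axes, zero at the start; "moment": the same for the moment, N m; "gripper_width": finger opening in m; "grasp_force": force on a finger pad.
Only numpy, scipy, OpenCV 4.12 (cv2) and the standard library are available. Lean on these libraries where they do the work, as an engineer would, in place of code of your own. Each camera call takes 0.05 s, during which the arm holds its last target. There are 200 camera calls.

## Task

Fit the blue capsule to the quick coupler of the water filter unit: stand it upright, nose down, in the coupler's mouth, pull the steel sleeve fully down so that the capsule drops home, and let the sleeve spring back up so that it is locked in. Leave the orange capsule where it stands.

Things in the scene. Friction and masses are not known exactly. Their poses are not given: they have to be found in the camera images.
- capsule_blue: Capsule to fit: upright round plug 48 mm tall, 56 to 112 g, standing nose down. Origin: centre of its underside, z up its axis. White nose 22 mm across (0 to 25 mm up, lower edge chamfered 1.5 mm, with a groove 11 mm across from 6 to 16 mm), blue ribbed cap 30 mm across (25 to 48 mm): grip it near its top, about 41 mm above the origin. Yaw does not matter.
- capsule_orange: Capsule of the very same shape and size with an orange cap, to be left standing. Origin: centre of its underside, z up. The two may stand in either place.
- mouth (a point): Centre of the mouth of the upright coupler on the low white filter unit (130 x 100 x 35 mm, fixed), 92 mm above the worktop, z up. Funnel 34 mm wide, narrowing over 8 mm to a bore 26 mm wide. With the sleeve up a capsule stands in it on catches, origin 11 mm below this point; sleeve down 9 mm or more, the catches withdraw and it drops by its weight to the floor, origin 24 mm below.
- sleeve (a joint): Knurled steel sleeve round the coupler, 46 mm across, 38 mm tall, coaxial with the mouth. 0 = up, held by a spring, top edge 6 mm above the mouth; grows (m) as it is pulled straight down, stop at 0.014; spring 3 N at 0, 6.5 N at the stop. Grip it across from above, about 7 mm below its top edge; a capsule on the catches stands 31 mm above that edge. Going up, it locks the capsule by its groove.
Things that resemble listed ones, but are neither listed nor needed, are in the scene too. Of the things shaped like the capsule_blue, the blue one is meant.

How it is judged:
By the outcome, as a careful person would: the job done as asked, in the order asked, and still so for the second after the job is handed in, with the robot touching nothing.
It also fails if it takes over 38 s, if anything falls off the work surface, if the arm or the gripper's body presses on something with over 40 N, if the wrist force passes 120 N, or if a joint passes its speed limit or range.

## Working session

There is one attempt and no reset: what is moved stays moved. The work goes in short steps, Python scripts to look and compute and a tool call to move; the robot and the scene stay as the last step left them, time stands still between calls to the robot, and variables do not carry over. Pictures are saved under pics/ and viewed, at most 10 in all, crops included, and the job is handed in when it is done.

Besides the shell and the picture viewer there is one more tool, called as name(argument=value, ...) on one line, values as JSON. step_arm: Moves the arm, as the interface text tells. Its arguments: {"type":"object","properties":{"moves":{"type":"array"}},"required":["moves"]}

```bash
mkdir -p pics; cat > h.py <<'E'
from plant import *
import numpy as np, cv2
from scipy.spatial.transform import Rotation as Rn
def snap(n,f):
    c=calibration(n); im=camera(n); cv2.imwrite('pics/'+f+'.png',im[:,:,::-1]); return im,c
def w(c,p): return np.array(c['R']).T@(np.array(p)-np.array(c['t']))
def px(c,X):
    q=np.array(c['K'])@(np.array(c['R'])@np.array(X)+np.array(c['t'])); return q[:2]/q[2]
def ray(c,uv,z):
    R=np.array(c['R']);o=-R.T@np.array(c['t']);d=R.T@np.linalg.inv(c['K'])@np.array([uv[0],uv[1],1.]);return o+d*(z-o[2])/d[2]
E
python3 - <<'E'
from h import *
s=observe();print(s)
ims=[]
for n in('scene','top'):
    im,c=snap(n,n+'0'); ims.append(im)
    print(n,'cam',-np.array(c['R']).T@np.array(c['t']))
    for l in('capsule_blue','capsule_orange','sleeve','mouth'):
        for d in find_in(l,n): X=w(c,d['at']);print(l,round(d['p'],2),X.round(3),px(c,X).round())
E
```

```text
{'t': 0.0, 'joint_pos': array([-1.30397561e+00,  1.26371414e-01, -4.06672911e-02,  1.40539934e+00,
        9.27476413e-06,  1.57080140e+00]), 'qd': array([ 0.00050388,  0.00104249,  0.00020309, -0.00100044,  0.00055158,
        0.0007395 ]), 'tau': array([-2.08118312e-03, -4.35909534e+01,  3.52927065e+01,  1.71557267e-02,
        5.04594288e-05, -3.49637268e-06]), 'tool_pos': array([ 0.13831607, -0.50601503,  0.23850583]), 'tcp_rot': array([ 9.91114034e-01,  1.33012398e-01, -1.04592647e-04, -8.14183123e-04]), 'wrist_force': array([ 0.54554677, -0.01737475,  0.27098407]), 'moment': array([0.04508049, 0.01159841, 0.00651646]), 'grasp_force': 0.0, 'gripper_width': 0.08501620414693634}
scene cam [-0.03519814 -0.95173551  0.57312576]
capsule_blue 0.67 [ 0.43  -0.301  0.037] [337. 284.]
capsule_blue 0.58 [ 0.443 -0.37   0.038] [365. 300.]
capsule_blue 0.58 [ 0.512 -0.322  0.039] [378. 276.]
capsule_orange 0.52 [ 0.522 -0.204  0.036] [348. 250.]
sleeve 0.77 [0.477 0.032 0.085] [277. 195.]
mouth 0.74 [0.478 0.024 0.036] [279. 214.]
mouth 0.69 [ 0.447 -0.368  0.038] [366. 299.]
top cam [ 0.34166116 -0.1369559   0.93662022]
capsule_blue 0.6 [ 0.454 -0.365  0.047] [425. 230.]
capsule_blue 0.54 [ 0.516 -0.32   0.055] [403. 202.]
sleeve 0.8 [0.474 0.038 0.092] [237. 220.]
mouth 0.57 [0.475 0.033 0.037] [244. 224.]
mouth 0.51 [0.476 0.037 0.094] [237. 219.]
```

View pics/scene0.png

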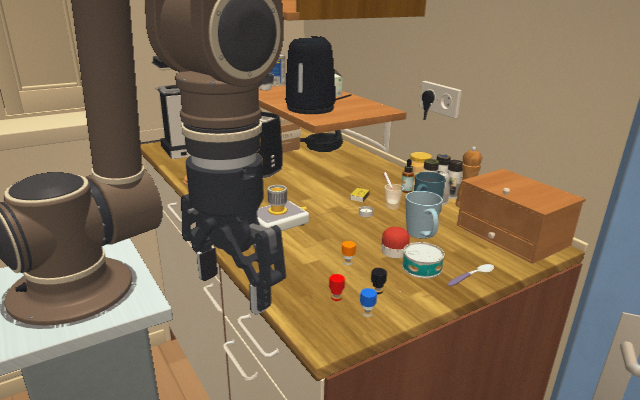

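View pics/top0.png

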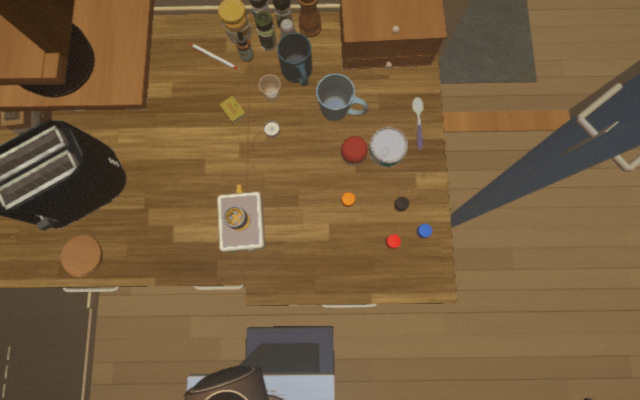

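The scene picture shows four capsule-shaped candidates: blue (368,298), red (337,284), black (379,277) and orange (348,250). In the top picture they are at (425,231), (394,241), (402,204) and (348,199). By the description I choose the blue one. The coupler is at (277,195) in scene and (236,217) in top. Next come the close crop and colour measurements.

```bash
cat > m.py <<'E'
from h import *
def blobs(n):
    im=cv2.imread(f'pics/{n}0.png'); c=calibration(n); hsv=cv2.cvtColor(im,cv2.COLOR_BGR2HSV)
    for k,(lo,hi) in dict(blue=((105,150,120),(118,255,255)),red=((0,220,140),(3,255,255)),orange=((10,220,180),(18,255,255))).items():
        m=cv2.inRange(hsv,lo,hi); N,_,st,ce=cv2.connectedComponentsWithStats(m)
        for i in range(1,N):
            if st[i,4]>40: print(n,k,st[i],ce[i].round(1),'z48',ray(c,ce[i],.048).round(4),'z36',ray(c,ce[i],.036).round(4))
blobs('top');blobs('scene')
a=cv2.imread('pics/top0.png');b=cv2.imread('pics/scene0.png')
R=lambda im,x,y,s:cv2.resize(im[y:y+s,x:x+s],(390,390),interpolation=cv2.INTER_CUBIC)
cv2.imwrite('pics/crop.png',cv2.hconcat([R(a,210,190,60),R(b,325,255,65)]))
E
python3 m.py
```

```text
top blue [420 225  11  12 102] [424.8 230. ] z48 [ 0.4538 -0.3652  0.048 ] z36 [ 0.4553 -0.3683  0.036 ]
scene blue [360 289  17  18 250] [368.  297.2] z48 [ 0.4439 -0.3773  0.048 ] z36 [ 0.4549 -0.3641  0.036 ]
scene red [329 274  15  20 200] [336.3 282.9] z48 [ 0.4205 -0.3101  0.048 ] z36 [ 0.4309 -0.2954  0.036 ]
scene orange [342 241  14  15 132] [348.3 246.9] z48 [ 0.5188 -0.2104  0.048 ] z36 [ 0.5314 -0.1934  0.036 ]
```

View pics/crop.png

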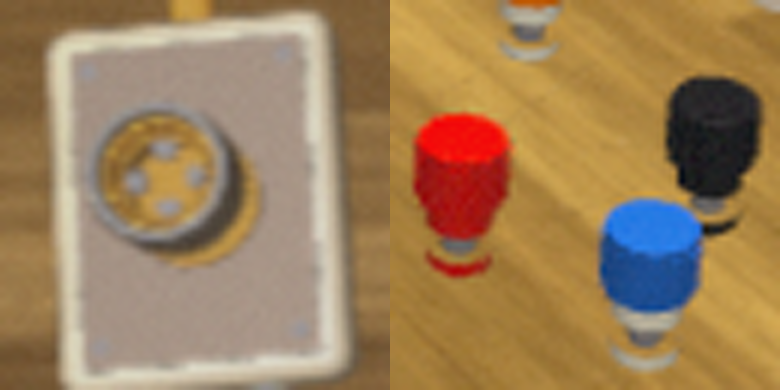

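The crop confirms the blue cap with white nose (enlarged 652,270). Red, black and orange are lookalikes. The coupler's steel rim with four grey catches inside is at enlarged (160,170), which is top pixel (234.6,216.2).

```bash
cat >> h.py <<'E'
def go(X,dirn=None,rot=None):
    s=observe();T=Rn.from_quat(s['tcp_rot']);
    print('shift mm',(T.inv().apply(np.array(X)-s['tool_pos'])*1000).round(1),'pos',s['tool_pos'].round(4),'t',s['t'])
    if dirn is not None:
        y=np.array([*dirn,0.])/np.hypot(*dirn);z=np.array([0,0,-1.]);
        for q in(y,-y):
            D=Rn.from_matrix(np.column_stack([np.cross(q,z),q,z]));print('turn',np.degrees((T.inv()*D).as_rotvec()).round(1))
E
python3 - <<'E'
from h import *
c=calibration('top')
print('mouth',ray(c,(234.4,216.0),.098)); print('red',ray(c,(394,241),.048),'blk',ray(c,(402,204),.048))
c=calibration('scene'); print('mouth scene rim',ray(c,(277,189),.098))
go((.4535,-.365,.17),(.95,-.31))
E
```

```text
mouth [0.48205207 0.04220201 0.098     ]
red [ 0.43054586 -0.29666909  0.048     ] blk [ 0.51237577 -0.31832646  0.048     ]
mouth scene rim [0.4800197  0.03688168 0.098     ]
shift mm [341.2 -53.3  69.3] pos [ 0.1384 -0.5064  0.2393] t 0.5
turn [ -0.   -0.  -56.6]
turn [ -0.    0.  123.4]
```

step_arm(moves=[[[0,0,-8],[48,-8,0],1],[[0,0,-16],[97,-16,0],1],[[0,0,-24],[146,-23,10],1],[[0,0,-32],[195,-31,25],0.8],[[0,0,-40],[243,-38,40],0.7],[[0,0,-48],[292,-46,55],0.7],[[0,0,-56.6],[341,-53,69],0.7],[[0,0,-56.6],[341,-53,69],0.7],[[0,0,-56.6],[341,-53,69],0.7]])

```text
t: 1.4
tool_pos: [0.4543, -0.3642, 0.1693]
tcp_rot: [0.809, 0.588, -0.0, -0.001]
wrist_force: [-0.7, 1.1, 0.2]
gripper_width: 0.06
grasp_force: 0.0
```

```bash
python3 - <<'E'
from h import *
im,c=snap('wrist','w1')
hsv=cv2.cvtColor(im,cv2.COLOR_RGB2HSV)
m=cv2.inRange(hsv,(105,150,100),(120,255,255));N,_,st,ce=cv2.connectedComponentsWithStats(m)
for i in range(1,N):
    if st[i,4]>40: print(st[i],ce[i].round(1),ray(c,ce[i],.048).round(4))
for d in find_in('capsule_blue','wrist'): X=w(c,d['at']);print(round(d['p'],2),X.round(3),px(c,X).round())
go((.4535,-.365,.03),(.95,-.31)); print('cam',-np.array(c['R']).T@np.array(c['t']),observe()['gripper_width'])
E
```

```text
[304 175  34  34 873] [320.4 192. ] [ 0.455  -0.3626  0.048 ]
0.94 [ 0.459 -0.36   0.048] [324. 188.]
0.77 [ 0.513 -0.322  0.042] [372. 126.]
0.56 [ 0.435 -0.295  0.047] [271. 124.]
shift mm [  0.9   0.4 140.6] pos [ 0.4529 -0.3656  0.1706] t 1.5
turn [-0.   0.  -0.1]
turn [  0.    0.  179.9]
cam [ 0.47940635 -0.28837677  0.30313535] 0.05987201762372087
```

View pics/w1.png

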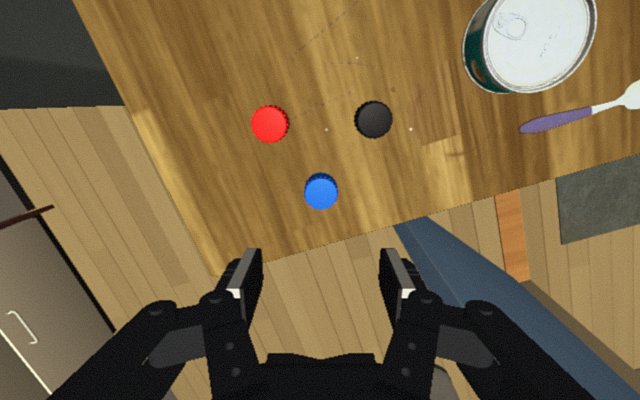

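The wrist view shows the blue cap at (320,192), centred between the fingers, with red at (270,124) and black at (374,119) both clear of the finger line. I descend and grip.

step_arm(moves=[[[0,0,0],[2,0,45],0.7],[[0,0,0],[2,0,85],0.7],[[0,0,0],[2,0,115],0.7],[[0,0,0],[2,0,132],0.7],[[0,0,0],[2,0,139],0.7],[[0,0,0],[2,0,139],0.7],[[0,0,0],[2,0,139],0.2],[[0,0,0],[2,0,139],0.2],[[0,0,0],[2,0,139],0.2],[[0,0,0],[2,0,139],0.2],[[0,0,0],[2,0,139],0.2]])

```text
t: 2.6
tool_pos: [0.4547, -0.3644, 0.0332]
tcp_rot: [0.81, 0.587, 0.0, 0.002]
wrist_force: [-1.6, 0.4, 7.2]
gripper_width: 0.0279
grasp_force: 59.0
```

```bash
python3 - <<'E'
from h import *
s=observe();print(s['gripper_width'],s['grasp_force'],s['tool_pos'],s['wrist_force'])
E
```

```text
0.02793188442560681 59.02518689632416 [ 0.45470585 -0.36435916  0.03318872] [-1.60520324  0.36248661  7.23220934]
```

```bash
python3 - <<'E'
from h import *
go((.4815,.040,.222)); print(observe()['joint_pos'].round(2))
E
```

```text
shift mm [ 392.3  -99.8 -189.7] pos [ 0.4547 -0.3644  0.0332] t 2.6
[-0.68  0.31 -0.27  0.99 -0.    1.21]
```

step_arm(moves=[[[0,0,0],[0,0,-10],0.2],[[0,0,0],[0,0,-30],0.2],[[0,0,0],[0,0,-60],0.2],[[0,0,0],[0,0,-100],0.2],[[0,0,0],[0,0,-140],0.2],[[0,0,0],[0,0,-170],0.2],[[0,0,0],[0,0,-189],0.2],[[0,0,0],[0,0,-189],0.2]])

```text
t: 3.4
tool_pos: [0.4551, -0.3642, 0.2243]
tcp_rot: [0.81, 0.587, 0.001, 0.003]
wrist_force: [-0.2, -0.2, -0.5]
gripper_width: 0.0284
grasp_force: 59.2
```

```bash
python3 - <<'E'
from h import *
go((.4815,.040,.222)); s=observe();print(s['joint_pos'].round(2),s['gripper_width'],s['wrist_force'])
E
```

```text
shift mm [ 392.4 -100.6    0.9] pos [ 0.4551 -0.3642  0.2243] t 3.4
[-0.67  0.23  0.06  1.39  0.    1.21] 0.028383959265202766 [-0.20697293 -0.24740702 -0.45627491]
```

step_arm(moves=[[[0,0,0],[20,-5,0],0.2],[[0,0,0],[55,-14,0],0.2],[[0,0,0],[100,-26,0],0.2],[[0,0,0],[145,-37,0],0.2],[[0,0,0],[190,-49,0],0.2],[[0,0,0],[235,-60,0],0.2],[[0,0,0],[280,-72,0],0.2],[[0,0,0],[325,-83,0],0.2],[[0,0,0],[360,-92,0],0.2],[[0,0,0],[383,-98,0],0.2],[[0,0,0],[392,-100,0],0.2],[[0,0,0],[392,-100,0],0.2]])

```text
t: 4.6
tool_pos: [0.48, 0.0414, 0.2191]
tcp_rot: [0.809, 0.588, -0.001, -0.001]
wrist_force: [-0.4, -0.2, -0.7]
gripper_width: 0.028
grasp_force: 59.3
```

```bash
python3 - <<'E'
from h import *
im,c=snap('wrist','w2')
for l in('sleeve','mouth'):
  for d in find_in(l,'wrist'): X=w(c,d['at']);print(l,round(d['p'],2),X.round(3),px(c,X).round())
print('pred rim',px(c,(.4815,.04,.098)));go((.4815,.04,.222)); s=observe();print(s['gripper_width'])
E
```

```text
pred rim [322.47857754 194.69483919]
shift mm [ 0.9  0.8 -2.2] pos [0.4804 0.0394 0.2198] t 4.75
0.028435245969550077
```

View pics/w2.png

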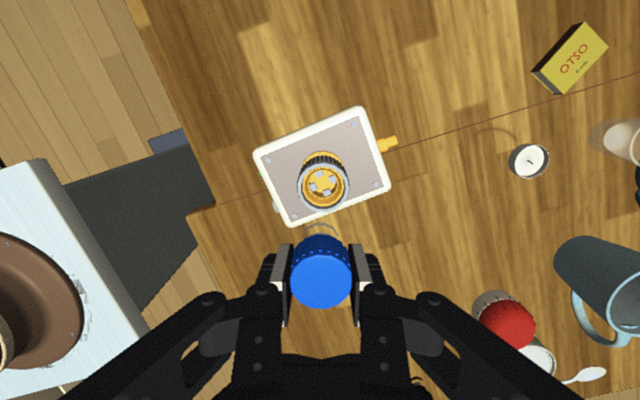

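The wrist picture shows the blue capsule upright in the fingers at (321,275), with the coupler rim at about (323,187). I enlarge the rim to measure it.

```bash
python3 - <<'E'
import cv2
im=cv2.imread('pics/w2.png')[140:230,280:370]
cv2.imwrite('pics/w2c.png',cv2.resize(im,(540,540),interpolation=cv2.INTER_CUBIC))
E
```

```text
(no output)
```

View pics/w2c.png

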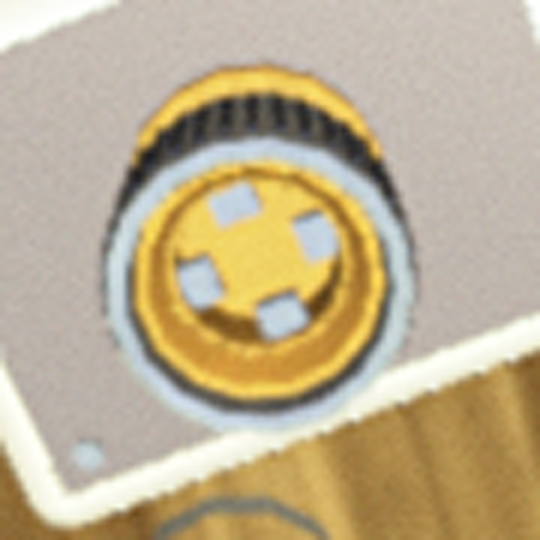

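The enlarged crop shows the rim with outer extents x 103–415 and y 138–430, so its centre is (259,284), which is image pixel (323.2,187.3). The four catches are visible inside it.

```bash
python3 - <<'E'
from h import *
c=calibration('wrist'); im=cv2.imread('pics/w2.png')
m=ray(c,(323.2,187.3),.098);print('rim',m)
hsv=cv2.cvtColor(im,cv2.COLOR_BGR2HSV);k=cv2.inRange(hsv,(105,150,200),(120,255,255))
N,_,st,ce=cv2.connectedComponentsWithStats(k);i=1+st[1:,4].argmax();print(st[i],ce[i]);
s=observe();cap=ray(c,ce[i],s['tool_pos'][2]-.032+.048);print('cap',cap,'tcp',s['tool_pos'])
T=Rn.from_quat(s['tcp_rot']);print('rim-tcp',T.inv().apply(m-s['tool_pos'])*1000,'rim-cap',T.inv().apply(m-cap)*1000)
E
```

```text
rim [0.48477174 0.0441011  0.098     ]
[ 291  255   60   54 2579] [320.58782474 281.19038387]
cap [0.48141426 0.04118347 0.23580361] tcp [0.48042595 0.03943448 0.21980361]
rim-tcp [  5.87098574   2.76588617 121.79763135] rim-cap [  3.91187879   2.38395909 137.79924873]
```

step_arm(moves=[[[0,0,0],[4,2.3,15],0.2],[[0,0,0],[4,2.3,40],0.2],[[0,0,0],[4,2.3,62],0.2],[[0,0,0],[4,2.3,78],0.2],[[0,0,0],[4,2.3,88],0.2],[[0,0,0],[4,2.3,92],0.2],[[0,0,0],[4,2.3,95],0.2],[[0,0,0],[4,2.3,98],0.2],[[0,0,0],[4,2.3,101],0.2],[[0,0,0],[4,2.3,103],0.2],[[0,0,0],[4,2.3,105],0.2],[[0,0,0],[4,2.3,105],0.2]])

```text
t: 5.95
tool_pos: [0.4842, 0.0434, 0.1152]
tcp_rot: [0.81, 0.587, 0.0, -0.0]
wrist_force: [-0.9, 0.5, -0.1]
gripper_width: 0.0281
grasp_force: 59.3
```

```bash
python3 - <<'E'
from h import *
s=observe();print(s['tool_pos'],s['wrist_force'],s['moment'],s['gripper_width'])
E
```

```text
[0.4842316  0.04341188 0.11517995] [-0.93383639  0.48813418 -0.12199674] [0.06015542 0.00258958 0.02867588] 0.028083381283845205
```

step_arm(moves=[[[0,0,0],[0,0,1],0.2],[[0,0,0],[0,0,2],0.2],[[0,0,0],[0,0,3],0.2],[[0,0,0],[0,0,3],0.2]])

```text
t: 6.35
tool_pos: [0.4845, 0.0435, 0.114]
tcp_rot: [0.81, 0.587, 0.001, 0.0]
wrist_force: [-4.4, 0.7, 11.5]
gripper_width: 0.0281
grasp_force: 60.5
```

step_arm(moves=[[[0,0,0],[0,0,-2],0.2],[[0,0,0],[0,0,-2],0.2],[[0,0,0],[0,0,-2],0.35],[[0,0,0],[0,0,-2],0.5],[[0,0,0],[0,0,-2],0.8],[[0,0,0],[0,0,-2],1],[[0,0,0],[0,0,-2],1],[[0,0,0],[0,0,-2],1]])

```text
t: 7.15
tool_pos: [0.4843, 0.0432, 0.1143]
tcp_rot: [0.81, 0.587, -0.0, 0.0]
wrist_force: [0.1, -0.3, 0.3]
gripper_width: 0.0853
grasp_force: 0.0
```

```bash
python3 - <<'E'
from h import *
im,c=snap('wrist','w3'); s=observe();print(s['tool_pos'],s['wrist_force'],s['gripper_width'])
a=camera('scene')[140:240,230:330,::-1];b=camera('top')[180:250,205:275,::-1]
z=lambda i:cv2.resize(i,(390,390),interpolation=cv2.INTER_CUBIC)
cv2.imwrite('pics/w3c.png',cv2.hconcat([z(im[140:340,220:420,::-1]),z(a)]))
m=cv2.inRange(cv2.cvtColor(im,cv2.COLOR_RGB2HSV),(105,150,200),(120,255,255))
N,_,st,ce=cv2.connectedComponentsWithStats(m);i=1+st[1:,4].argmax();print(st[i],ce[i]);
T=Rn.from_quat(s['tcp_rot']);
cap=ray(c,ce[i],.129);print(cap,'cap-tcp',T.inv().apply(cap-s['tool_pos'])*1000)
E
```

```text
[0.48427001 0.04323227 0.11426686] [0.73591129 0.66239375 0.05856055] 0.08522103574254451
[ 289  254   63   53 2577] [319.46332945 280.19751649]
[0.48465083 0.04482798 0.129     ] cap-tcp [  1.63394684  -0.13463901 -14.73325242]
```

View pics/w3c.png

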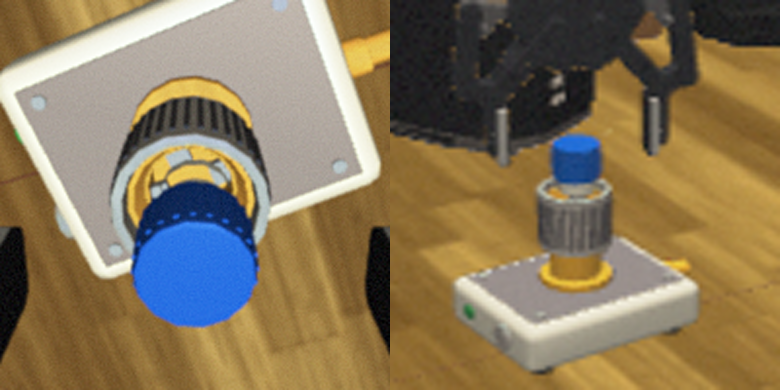

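The capsule stands upright in the mouth: wrist crop (195,270), scene crop (577,160). The fingers are open on either side. I descend to the sleeve and grip it.

step_arm(moves=[[[0,0,0],[0,0,8],1],[[0,0,0],[0,0,18],1],[[0,0,0],[0,0,27],1],[[0,0,0],[0,0,32],1],[[0,0,0],[0,0,34],1],[[0,0,0],[0,0,34],0.8],[[0,0,0],[0,0,34],0.6],[[0,0,0],[0,0,34],0.4],[[0,0,0],[0,0,34],0.4],[[0,0,0],[0,0,34],0.4],[[0,0,0],[0,0,34],0.4]])

```text
t: 8.4
tool_pos: [0.4828, 0.0438, 0.0803]
tcp_rot: [0.81, 0.587, -0.001, -0.001]
wrist_force: [-4.5, 2.6, 2.3]
gripper_width: 0.0443
grasp_force: 60.6
```

```bash
python3 - <<'E'
from h import *
s=observe();print(s['tool_pos'],s['wrist_force'],s['moment'],s['gripper_width'],s['grasp_force'])
E
```

```text
[0.48276896 0.04381965 0.08032503] [-4.53623382  2.64209626  2.28366361] [ 0.45929325  0.91641737 -0.05204159] 0.04432935801414415 60.636327378451824
```

step_arm(moves=[[[0,0,0],[0,-0.5,2],0.4],[[0,0,0],[0,-1,4],0.4],[[0,0,0],[0,-1,6],0.4],[[0,0,0],[0,-1,8],0.4],[[0,0,0],[0,-1,10],0.4],[[0,0,0],[0,-1,12],0.4],[[0,0,0],[0,-1,13],0.4],[[0,0,0],[0,-1,14],0.4],[[0,0,0],[0,-1,14],0.4]])

```text
t: 9.3
tool_pos: [0.4828, 0.0439, 0.0678]
tcp_rot: [0.81, 0.587, 0.0, -0.0]
wrist_force: [-9.9, 1.3, 16.0]
gripper_width: 0.0447
grasp_force: 63.2
```

```bash
cat > look.py <<'E'
import sys
from h import *
f=sys.argv[1]
s=observe();print(s['tool_pos'].round(4),s['wrist_force'].round(1),s['gripper_width'],s['grasp_force'],s['t'])
im,c=snap('wrist',f)
a=camera('scene')[140:240,230:330,::-1]
z=lambda i:cv2.resize(i,(390,390),interpolation=cv2.INTER_CUBIC)
cv2.imwrite(f'pics/{f}c.png',cv2.hconcat([z(im[140:340,220:420,::-1]),z(a)]))
m=cv2.inRange(cv2.cvtColor(im,cv2.COLOR_RGB2HSV),(105,150,200),(120,255,255))
N,_,st,ce=cv2.connectedComponentsWithStats(m)
if N>1:i=1+st[1:,4].argmax();print(st[i],ce[i])
cs=calibration('scene');A=camera('scene');m=cv2.inRange(cv2.cvtColor(A,cv2.COLOR_RGB2HSV),(105,150,80),(120,255,255))[140:240,230:330]
N,_,st,ce=cv2.connectedComponentsWithStats(m)
i=1+st[1:,4].argmax();print('scene',st[i],ce[i]+[230,140],'pred cap mid z on catches/home',px(cs,(.4835,.043,.081+.0365)),px(cs,(.4835,.043,.068+.0365)))
E
python3 look.py w4
```

```text
[0.4828 0.0439 0.0678] [-9.9  1.3 16. ] 0.044716369680124844 63.1800456716519 9.3
[ 285  321   79   38 2185] [324.39313501 340.01784897]
scene [ 42  39  12  14 139] [277.22302158 185.28057554] pred cap mid z on catches/home [276.95195234 180.40478691] [277.04177514 185.38747127]
```

View pics/w4c.png

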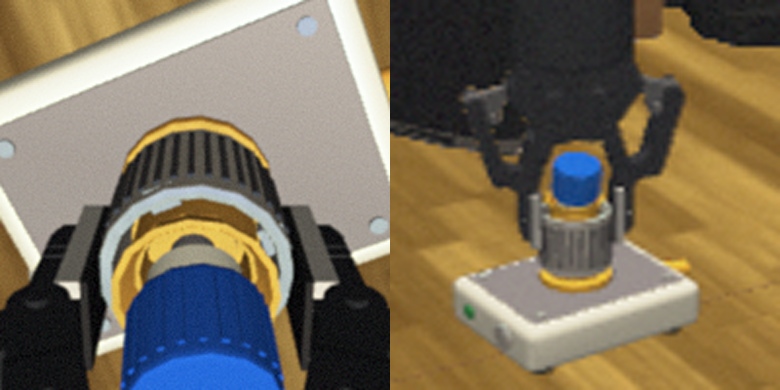

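The scene crop puts the cap at row 185.3, which matches the home prediction of 185.4. The wrist frame still shows white nose and groove, so it may have been taken mid-drop. I look again.

```bash
python3 look.py w5
```

```text
[0.4828 0.0439 0.0678] [-9.7  1.9 15.7] 0.0445530092601425 63.176492437851266 9.45
[ 285  321   79   38 2186] [324.32753888 340.00365965]
scene [ 42  39  12  14 139] [277.22302158 185.28057554] pred cap mid z on catches/home [276.95195234 180.40478691] [277.04177514 185.38747127]
```

View pics/w5c.png

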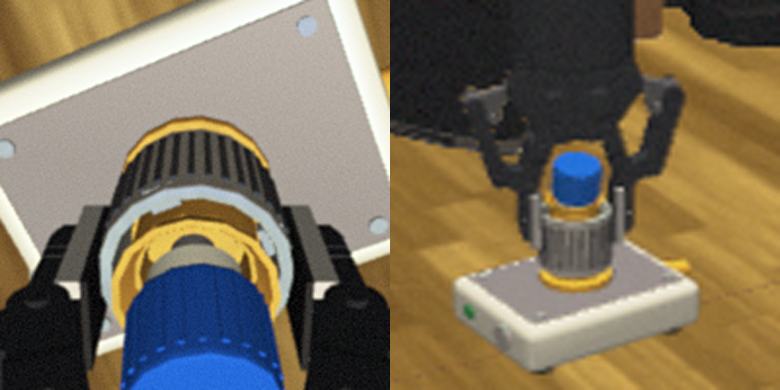

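```bash
python3 - <<'E'
from h import *
for f in('w3c','w5c'):
    im=cv2.imread(f'pics/{f}.png')[:,390:]
    m=cv2.inRange(cv2.cvtColor(im,cv2.COLOR_BGR2HSV),(105,150,80),(120,255,255));N,_,st,ce=cv2.connectedComponentsWithStats(m);i=1+st[1:,4].argmax();print(f,st[i],ce[i]/3.9+[230,140])
c=calibration('wrist');a=np.linspace(0,6.28,60)
for z in(.129,.116):
    P=np.array([px(c,(.4835+.015*np.cos(t),.0435+.015*np.sin(t),z)) for t in a]);Q=np.array([px(c,(.4835+.015*np.cos(t),.0435+.015*np.sin(t),z-.023)) for t in a]);print(z,'top',P.min(0),P.max(0),'bottom',Q.min(0),Q.max(0))
E
```

```text
w3c [ 164  136   45   47 1923] [277.60177074 180.77069749]
w5c [ 164  153   46   53 2066] [277.659791   185.69426862]
0.129 top [273.44534422 330.94845402] [370.30590976 405.90528794] bottom [282.31799227 285.2924448 ] [360.88387214 350.2236599 ]
0.116 top [278.90905088 302.73363159] [364.49436568 371.74281144] bottom [285.99324776 266.62697423] [356.98938948 326.84509322]
```

```bash
python3 - <<'E'
from h import *
c=calibration('wrist');a=np.linspace(0,6.28,90)
def ring(x,y,r,z): 
    P=np.array([px(c,(x+r*np.cos(t),y+r*np.sin(t),z)) for t in a]);return P.min(0).round(1),P.max(0).round(1)
for x,y in((.4835,.0435),(.4848,.0441)):
  print(x,y)
  for z in(.085,.0865):print(' sleeve top',z,ring(x,y,.023,z),'obs x270-370 row 235')
  print(' mouth',ring(x,y,.017,.092))
  for z in(.129,.122,.116):print(' cap top',z,ring(x,y,.015,z),'bot',ring(x,y,.015,z-.023))
E
python3 - <<'E'
import cv2
im=cv2.imread('pics/w5.png')[210:360,240:400];cv2.imwrite('pics/w5d.png',cv2.resize(im,(640,600),interpolation=cv2.INTER_CUBIC))
E
```

```text
0.4835 0.0435
 sleeve top 0.085 (array([270. , 240.1]), array([372.9, 328.6])) obs x270-370 row 235
 sleeve top 0.0865 (array([269.5, 241.7]), array([373.4, 330.9])) obs x270-370 row 235
 mouth (array([281.6, 261. ]), array([361.5, 328.9]))
 cap top 0.129 (array([273.5, 330.9]), array([370.3, 405.9])) bot (array([282.3, 285.3]), array([360.9, 350.2]))
 cap top 0.122 (array([276.6, 314.8]), array([367. , 386.5])) bot (array([284.4, 274.8]), array([358.7, 337.1]))
 cap top 0.116 (array([278.9, 302.7]), array([364.5, 371.8])) bot (array([286. , 266.6]), array([357. , 326.9]))
0.4848 0.0441
 sleeve top 0.085 (array([272.2, 238. ]), array([375.4, 326.9])) obs x270-370 row 235
 sleeve top 0.0865 (array([271.7, 239.6]), array([375.9, 329.2])) obs x270-370 row 235
 mouth (array([283.9, 258.9]), array([364. , 327.1]))
 cap top 0.129 (array([276.7, 328.2]), array([373.9, 403.7])) bot (array([285., 283.]), array([363.8, 348.3]))
 cap top 0.122 (array([279.6, 312.3]), array([370.4, 384.4])) bot (array([286.9, 272.6]), array([361.4, 335.2]))
 cap top 0.116 (array([281.8, 300.3]), array([367.7, 369.7])) bot (array([288.4, 264.5]), array([359.6, 325. ]))
```

View pics/w5d.png

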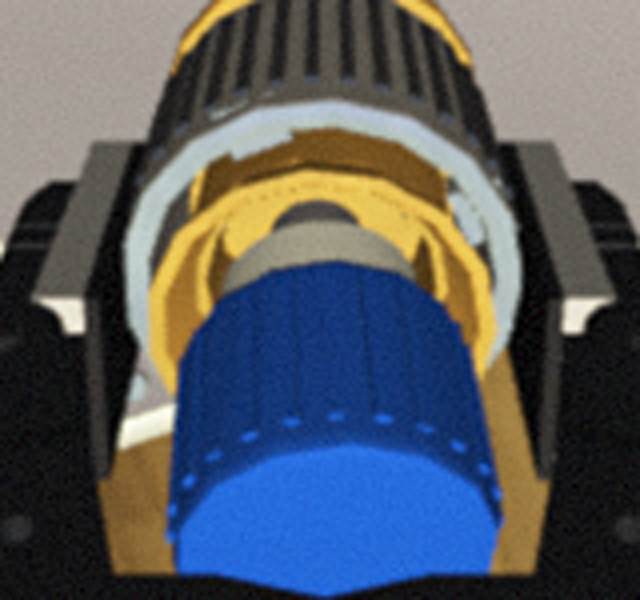

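The views (all ten used now) show the sleeve down and the cap lower, but tilted: the top-face ellipse is too flat, the cap leans toward -y, and the nose shows on the far side. It seems to have jammed. I'll ease the sleeve up a little with the catches still withdrawn, and continue with numbers only.

step_arm(moves=[[[0,0,0],[0,-0.5,-1],0.4],[[0,0,0],[0,-1,-2],0.4],[[0,0,0],[0,-1,-2.5],0.4],[[0,0,0],[0,-1,-2.5],0.4]])

```text
t: 10.0
tool_pos: [0.4827, 0.0439, 0.0696]
tcp_rot: [0.81, 0.587, 0.001, 0.0]
wrist_force: [-3.1, 1.6, 5.8]
gripper_width: 0.0445
grasp_force: 62.2
```

```bash
cat > meas.py <<'E'
from h import *
def bl(m):
    N,L,st,ce=cv2.connectedComponentsWithStats(m)
    if N<2: return None
    i=1+st[1:,4].argmax(); return L==i,st[i],ce[i].round(2)
def meas(save=None):
    s=observe();print('tcp',s['tool_pos'].round(4),'F',s['wrist_force'].round(1),'w',round(s['gripper_width'],4),'t',s['t'])
    W=camera('wrist');cw=calibration('wrist');S=camera('scene')
    if save: cv2.imwrite(f'pics/{save}w.png',W[:,:,::-1]);cv2.imwrite(f'pics/{save}s.png',S[:,:,::-1])
    S2=S[140:240,230:330]; big=cv2.resize(S2,(390,390),interpolation=cv2.INTER_CUBIC)
    r=bl(cv2.inRange(cv2.cvtColor(big,cv2.COLOR_RGB2HSV),(105,150,80),(120,255,255)))
    if r: print('scene cap x4 box',r[1],'(w3 upright high: 164 136 45 47; tilted: 164 153 46 53)')
    b=bl(cv2.inRange(cv2.cvtColor(big,cv2.COLOR_RGB2HSV),(105,150,205),(120,255,255)))
    if b: print('scene bright top',b[1],b[2])
    h=cv2.cvtColor(W,cv2.COLOR_RGB2HSV)
    for n,lo in(('all',60),('bright',200)):
        r=bl(cv2.inRange(h,(105,150,lo),(120,255,255)))
        if r:
            m=r[0];ws=m.sum(1);k=ws.argmax();print('wrist',n,r[1],r[2],'widest row',k,ws[k])
    a=np.linspace(0,6.28,90)
    for z in(.129,.116):
        for zz in (z,z-.023):
            P=np.array([px(cw,(.4845+.015*np.cos(t),.044+.015*np.sin(t),zz)) for t in a]);print('pred',z,'top' if zz==z else 'bot',P.min(0).round(),P.max(0).round())
if __name__=='__main__':
    import sys;meas(*sys.argv[1:])
E
python3 meas.py e1
python3 - <<'E'
from h import *
for f in('w3c','w5c'):
    im=cv2.imread(f'pics/{f}.png')[:,390:];m=cv2.inRange(cv2.cvtColor(im,cv2.COLOR_BGR2HSV),(105,150,205),(120,255,255));N,_,st,ce=cv2.connectedComponentsWithStats(m);i=1+st[1:,4].argmax();print(f,'bright',st[i],ce[i])
E
```

```text
tcp [0.4827 0.0439 0.0696] F [-3.1  1.6  5.8] w 0.0445 t 10.0
scene cap x4 box [ 164  153   46   53 2067] (w3 upright high: 164 136 45 47; tilted: 164 153 46 53)
scene bright top [166 153  43  23 719] [187.18 164.03]
wrist all [ 283  273   82   87 5774] [322.6  318.12] widest row 335 82
wrist bright [ 286  318   78   41 2412] [324.54 338.26] widest row 339 78
pred 0.129 top [277. 325.] [373. 399.]
pred 0.129 bot [285. 281.] [363. 345.]
pred 0.116 top [282. 298.] [367. 366.]
pred 0.116 bot [289. 263.] [359. 323.]
w3c bright [165 138  43  13 421] [186.04988124 143.35866983]
w5c bright [166 153  43  23 715] [187.16223776 163.94685315]
```

step_arm(moves=[[[0,0,0],[0,0,-2],0.4],[[0,0,0],[0,0,-4],0.4],[[0,0,0],[0,0,-6],0.4],[[0,0,0],[0,0,-6],0.4]])

```text
t: 10.5
tool_pos: [0.4827, 0.0439, 0.0752]
tcp_rot: [0.81, 0.587, 0.0, 0.0]
wrist_force: [-2.1, 0.6, 3.5]
gripper_width: 0.0446
grasp_force: 62.0
```

```bash
python3 meas.py e2
```

```text
tcp [0.4827 0.0439 0.0752] F [-2.1  0.6  3.5] w 0.0446 t 10.5
scene cap x4 box [ 164  153   46   52 2028] (w3 upright high: 164 136 45 47; tilted: 164 153 46 53)
scene bright top [167 154  42  20 680] [186.98 163.62]
wrist all [ 285  265   78   92 5730] [322.48 311.66] widest row 318 78
wrist bright [ 288  305   74   52 2914] [323.84 330.33] widest row 326 74
pred 0.129 top [279. 312.] [370. 384.]
pred 0.129 bot [287. 273.] [361. 335.]
pred 0.116 top [284. 288.] [365. 354.]
pred 0.116 bot [290. 256.] [357. 314.]
```

step_arm(moves=[[[0,0,0],[0,0,4],0.4],[[0,0,0],[0,0,8],0.4],[[0,0,0],[0,0,8],0.4],[[0,0,0],[0,0,8],0.4]])

```text
t: 11.0
tool_pos: [0.4827, 0.0439, 0.0679]
tcp_rot: [0.81, 0.587, 0.001, 0.0]
wrist_force: [-3.5, 1.1, 12.6]
gripper_width: 0.0444
grasp_force: 62.8
```

```bash
python3 meas.py e3
```

```text
tcp [0.4827 0.0439 0.0679] F [-3.5  1.1 12.6] w 0.0444 t 11.0
scene cap x4 box [ 156  153   48   48 1926] (w3 upright high: 164 136 45 47; tilted: 164 153 46 53)
scene bright top [161 154  43  15 440] [181.87 160.58]
wrist all [ 277  260   85  100 6565] [319.01 310.76] widest row 321 85
wrist bright [ 279  292   83   67 4157] [319.24 325.03] widest row 322 82
pred 0.129 top [277. 329.] [374. 404.]
pred 0.129 bot [285. 283.] [363. 349.]
pred 0.116 top [282. 301.] [367. 370.]
pred 0.116 bot [288. 265.] [359. 325.]
```

step_arm(moves=[[[0,0,0],[0,0,-4],0.4],[[0,0,0],[0,0,-7],0.4],[[0,0,0],[0,0,-7],0.4],[[0,0,0],[0,0,-3],0.4],[[0,0,0],[0,0,0],0.4],[[0,0,0],[0,0,0],0.4],[[0,0,0],[0,0,0],0.4]])

```text
t: 11.8
tool_pos: [0.4827, 0.0439, 0.0678]
tcp_rot: [0.81, 0.587, 0.001, 0.0]
wrist_force: [-4.1, 1.5, 13.8]
gripper_width: 0.0447
grasp_force: 62.9
```

```bash
python3 meas.py e4
```

```text
tcp [0.4827 0.0439 0.0678] F [-4.1  1.5 13.8] w 0.0447 t 11.8
scene cap x4 box [ 157  153   48   48 1931] (w3 upright high: 164 136 45 47; tilted: 164 153 46 53)
scene bright top [161 154  42  15 435] [181.69 160.56]
wrist all [ 276  261   85   99 6547] [318.39 311.01] widest row 321 85
wrist bright [ 279  293   81   66 4112] [318.36 325.46] widest row 323 81
pred 0.129 top [276. 329.] [374. 404.]
pred 0.129 bot [285. 283.] [363. 349.]
pred 0.116 top [282. 301.] [367. 370.]
pred 0.116 bot [288. 265.] [359. 325.]
```

step_arm(moves=[[[0,0,0],[0,0,-4],0.4],[[0,0,0],[0,0,-8],0.4],[[0,0,0],[0,0,-12],0.4],[[0,0,0],[0,0,-13],0.4],[[0,0,0],[0,0,-13],0.4]])

```text
t: 12.4
tool_pos: [0.4826, 0.0439, 0.0798]
tcp_rot: [0.81, 0.587, 0.0, 0.0]
wrist_force: [0.6, 0.4, 2.6]
gripper_width: 0.0444
grasp_force: 62.0
```

```bash
python3 meas.py e5
```

```text
tcp [0.4826 0.0439 0.0798] F [0.6 0.4 2.6] w 0.0444 t 12.4
scene cap x4 box [ 159  153   46   48 1910] (w3 upright high: 164 136 45 47; tilted: 164 153 46 53)
scene bright top [161 154  42  15 438] [181.79 160.6 ]
wrist all [ 280  247   78   88 5282] [318.61 291.67] widest row 300 77
wrist bright [ 282  273   74   62 3504] [318.52 303.87] widest row 301 73
pred 0.129 top [281. 303.] [368. 373.]
pred 0.129 bot [288. 266.] [360. 327.]
pred 0.116 top [285. 280.] [363. 345.]
pred 0.116 bot [291. 251.] [356. 308.]
```

step_arm(moves=[[[0,0,0],[0,0,0],0.6],[[0,0,0],[0,0,0],0.9],[[0,0,0],[0,0,0],1],[[0,0,0],[0,0,0],1],[[0,0,0],[0,0,-10],1],[[0,0,0],[0,0,-35],1],[[0,0,0],[0,0,-70],1],[[0,0,0],[0,0,-110],1],[[0,0,0],[0,0,-140],1],[[0,0,0],[0,0,-140],1]])

```text
t: 13.5
tool_pos: [0.4843, 0.0441, 0.2251]
tcp_rot: [0.81, 0.587, 0.003, 0.002]
wrist_force: [0.7, -0.1, -0.2]
gripper_width: 0.0855
grasp_force: 0.0
```

```bash
python3 meas.py e6; python3 - <<'E'
from h import *
s=cv2.imread('pics/e6s.png')
# steel sleeve profile along the axis column in scene: print grey/colour down column 277
for r in range(172,222,2): print(r,s[r,275:280].mean(0).round().astype(int),end=' ')
c=calibration('scene');print()
for n,z in(('captop home',.116),('capbot home',.093),('sleeve top up',.098),('sleeve bot up',.060),('sleeve bot down',.046)):print(n,px(c,(.4845,.044,z)).round(1))
E
```

```text
tcp [0.4843 0.0441 0.2251] F [ 0.7 -0.1 -0.2] w 0.0855 t 13.5
scene cap x4 box [ 160  153   47   45 1852] (w3 upright high: 164 136 45 47; tilted: 164 153 46 53)
scene bright top [163 153  41  16 442] [182.64 161.19]
wrist all [ 300  175   35   37 1019] [317.3  193.08] widest row 199 35
wrist bright [301 180  34  32 844] [317.28 195.42] widest row 194 34
pred 0.129 top [302. 186.] [339. 222.]
pred 0.129 bot [303. 179.] [338. 212.]
pred 0.116 top [303. 182.] [338. 216.]
pred 0.116 bot [304. 175.] [337. 207.]
172 [ 69 103 125] 174 [ 60 124 163] 176 [ 54 117 155] 178 [ 49 109 146] 180 [215 111  34] 182 [216 112  36] 184 [134  71  27] 186 [131  69  22] 188 [134  72  31] 190 [131  71  28] 192 [112 120 126] 194 [ 93  98 105] 196 [ 93  99 105] 198 [ 94 100 106] 200 [ 92  99 106] 202 [ 91  97 102] 204 [103 111 118] 206 [ 50 122 166] 208 [ 43 122 167] 210 [ 44 122 167] 212 [ 61 192 230] 214 [ 43 123 167] 216 [140 144 154] 218 [141 144 154] 220 [180 196 203] 
captop home [277.1 180.8]
capbot home [277.3 189.5]
sleeve top up [277.3 187.6]
sleeve bot up [277.5 201.9]
sleeve bot down [277.6 207. ]
```

The sleeve is back up (its bottom edge at row 205 matches up, where down would be 210), and the cap is at home height. A slight lean may remain, so I grip the cap to straighten it, press it lightly and give a small tug to test the lock.

step_arm(moves=[[[0,0,0],[0,-1.5,40],0.8],[[0,0,0],[0,-1.5,75],0.7],[[0,0,0],[0,-1.5,98],0.7],[[0,0,0],[0,-1.5,110],0.7],[[0,0,0],[0,-1.5,113],0.7],[[0,0,0],[0,-1.5,113],0.5],[[0,0,0],[0,-1.5,113],0.42],[[0,0,0],[0,-1.5,113],0.3],[[0,0,0],[0,-1.5,113],0.3],[[0,0,0],[0,-1.5,113],0.3],[[0,0,0],[0,-1.5,113],0.3]])

```text
t: 14.7
tool_pos: [0.4819, 0.0445, 0.1083]
tcp_rot: [0.81, 0.587, 0.001, 0.001]
wrist_force: [0.4, -0.2, 5.6]
gripper_width: 0.0279
grasp_force: 59.1
```

step_arm(moves=[[[0,0,0],[0,0,1],0.3],[[0,0,0],[0,0,1],0.3]])

```text
t: 14.9
tool_pos: [0.482, 0.0445, 0.1082]
tcp_rot: [0.81, 0.587, 0.002, 0.001]
wrist_force: [-3.2, -0.6, 13.4]
gripper_width: 0.0276
grasp_force: 60.1
```

step_arm(moves=[[[0,0,0],[0,0,-1],0.3],[[0,0,0],[0,0,-2],0.3],[[0,0,0],[0,0,-2.5],0.3],[[0,0,0],[0,0,-2.5],0.3]])

```text
t: 15.3
tool_pos: [0.481, 0.0444, 0.1083]
tcp_rot: [0.81, 0.587, 0.0, -0.0]
wrist_force: [0.2, 1.1, 0.7]
gripper_width: 0.0276
grasp_force: 59.2
```

step_arm(moves=[[[0,0,0],[0,0,-1],0.3],[[0,0,0],[0,0,-2],0.3],[[0,0,0],[0,0,-2],0.3]])

```text
t: 15.6
tool_pos: [0.4808, 0.0443, 0.1102]
tcp_rot: [0.81, 0.587, -0.0, -0.0]
wrist_force: [-0.9, 0.5, -0.0]
gripper_width: 0.0276
grasp_force: 59.1
```

step_arm(moves=[[[0,0,0],[0,0,-1],0.3],[[0,0,0],[0,0,-2],0.3],[[0,0,0],[0,0,-3],0.3],[[0,0,0],[0,0,-3],0.3]])

```text
t: 16.0
tool_pos: [0.4806, 0.0442, 0.1116]
tcp_rot: [0.81, 0.587, -0.001, -0.0]
wrist_force: [5.2, -0.1, -16.5]
gripper_width: 0.0275
grasp_force: 61.0
```

It holds against 16 N after about 3 mm of play, so it is locked. I set it back on the floor, release and retreat.

step_arm(moves=[[[0,0,0],[0,0,2],0.3],[[0,0,0],[0,0,4],0.3],[[0,0,0],[0,0,5],0.3],[[0,0,0],[0,0,5],0.3],[[0,0,0],[0,0,5],0.45],[[0,0,0],[0,0,5],0.7],[[0,0,0],[0,0,5],0.9],[[0,0,0],[0,0,0],1],[[0,0,0],[0,0,-25],1],[[0,0,0],[0,0,-65],1],[[0,0,0],[0,0,-108],1],[[0,0,0],[0,0,-108],1]])

```text
t: 17.2
tool_pos: [0.4834, 0.0446, 0.2275]
tcp_rot: [0.81, 0.587, 0.004, 0.002]
wrist_force: [0.9, 0.5, -0.9]
gripper_width: 0.0851
grasp_force: 0.0
```

```bash
python3 meas.py e7; python3 - <<'E'
from h import *
a=cv2.imread('pics/scene0.png').astype(int);b=cv2.imread('pics/e7s.png').astype(int);print('orange region diff',abs(a-b)[235:270,335:360].max(),'sleeve bottom',[int(b[r,277].argmin()) for r in range(198,212)],b[198:212:2,277].tolist())
E
```

```text
tcp [0.4834 0.0446 0.2275] F [ 0.9  0.5 -0.9] w 0.0851 t 17.2
scene cap x4 box [ 159  154   46   45 1832] (w3 upright high: 164 136 45 47; tilted: 164 153 46 53)
scene bright top [162 156  42  13 428] [181.89 161.71]
wrist all [ 300  175   35   37 1000] [317.47 192.84] widest row 195 35
wrist bright [301 180  34  32 830] [317.48 195.17] widest row 195 34
pred 0.129 top [303. 186.] [340. 221.]
pred 0.129 bot [304. 178.] [339. 211.]
pred 0.116 top [304. 181.] [339. 215.]
pred 0.116 bot [305. 175.] [338. 206.]
orange region diff 24 sleeve bottom [0, 0, 0, 0, 0, 0, 0, 0, 0, 0, 0, 0, 0, 0] [[99, 107, 115], [103, 109, 118], [97, 103, 111], [112, 121, 130], [51, 124, 168], [44, 125, 169], [41, 123, 169]]
```

Bright top height is now 13, as when it stood upright, and the cap is at home height. The sleeve is up and the orange capsule has not moved, so I hand in.

```bash
python3 -c "
from plant import *
print(job_done())"
```

```text
the job is handed in; nothing more can be done
None
```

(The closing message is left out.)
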